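# Bench-check a brake lever

### The arm

A 7-joint arm with a two-finger parallel gripper is mounted at the origin on the work surface. World frame = base frame: x ahead of the robot, y to its left, z up, the work surface at z = 0. Lengths are in mm, angles in rad, forces in N, time in s.
With the tool pointing down it reaches from about 425 to 925 mm from the base axis. Payload 6.8 kg.
Tool frame: the origin (TCP) lies midway between the tips of the shut fingers; the grasp point (between the pads) lies behind it (ctrl.pinch_z is the z of the grasp point in the tool frame, in mm); z points along the fingers, y is the line along which they close (so a half turn about z gives the same grasp; the last joint's range is limited). The gripper opens to 88 mm and grips with 3 to 60 N. Pads are 20 mm wide; open, the fingers measure 115 mm over their backs; the gripper's body (75 mm by 178 mm) begins 61 mm behind the grasp point.
Start: joints at [-1.313, 0.477, 0.022, 1.555, -0.011, 1.109, -0.083], TCP at [241.442, 630.359, 222.664] pointing down, gripper open.
Joint ranges: [-2.96, 2.96], [-0.34, 2.1], [-1.41, 1.46], [0.24, 2.44], [-1.37, 4.51], [0.17, 1.92], [-2.96, 2.96]. Speed limits (rad/s): [2.39, 2.39, 3.14, 3.14, 3.14, 3.14, 3.14].

### API

Orientations are given as a rotation vector (axis times angle).
In Python, from rig import sense, viewer, ctrl gives the robot as it stands.
- The arm moves only by the tool arm_command, never from a script. Its argument "plan" is a list of rows, each an object of numbers: "tx", "ty", "tz": the shift along the tool's x, y, z in cm; "spin": the turn about the tool's z in rad; "hand": the closure in counts, from 0 (fully open) to 255 (shut). A call has 1 to 5 rows; each row shifts and turns the commanded pose from where the row before left it, along the tool's axes as they then stand; what a row does not reach is not made up. A row lasts 1/8 s, in which the tool goes at most 62.5 mm and 10.7 degrees, less where a joint would pass 70% of its speed; a pose out of reach is approached as far as the arm can. A call with a gripper value outside its range is refused whole. The fingers move at their own pace and stop on an object; the grip force is fixed at half the most. Time passes only in rows, so rows that do not move let the fingers close. It gives the time, the measured TCP pose, the force, the opening and the grip force at its end, in the units of the state.
- sense(): the state, without advancing time (a new reading comes with each control period).
- viewer.read_camera(name): name is "scene" or "top" or "wrist"; returns the picture (384x512x3 uint8, red, green, blue); there is no depth.
- viewer.camera_params(name): a dict with "mtx" (3x3 intrinsics, pixels), "k1" (the pictures are not rectified: a ray, as slopes to the right and down, at radius r is drawn at 1 + k1 r^2 times it, then the intrinsics apply), "extrinsics" (4x4, takes a point from camera to world coordinates). Camera axes: x right, y up, looking along -z (the intrinsics and any distortion apply to the point x, -y, -z); pixel columns grow to the right and rows downward; lengths in mm; the calibration is good to about 2 mm. A picture is of the moment at which its call begins: read the wrist's pose just before it. camera_params takes no time and is no camera call; for the wrist camera it gives the pose at the moment of the call.
- ctrl.job_done(): hands the job in; it is judged then, once.
The state is a dict: "time_s": time; "qpos": joint angles; "qd": joint speeds; "joint_efforts": joint torques, N m; "tcp_pos": TCP position; "eef_rot": TCP orientation; "ft_force": force on the tool from outside, world axes, zero at the start; "wrist_torque": the same for the moment, N m; "width": opening from 0.0 (shut) to 1.0 (fully open); "gripper_force": force on a finger pad.
Only numpy, scipy, OpenCV 4.12 (cv2) and the standard library are available. Lean on these libraries where they do the work, as an engineer would, in place of code of your own. Each camera call takes 0.05 s, during which the arm holds its last target. There are 200 camera calls.

### The job

The handlebar in the vice carries a brake master cylinder with its hose port blanked off. With the outside of the fingers, slowly press the brake lever in towards the grip until it comes up solid, let it come all the way back out once to settle the seal, then press it in solid again and hold it there firmly so that the gap to the grip can be gauged: the program finishes while still holding the lever in. Only push on the lever's outer face; do not take hold of the lever or touch the grip, and leave the bottle, loupe, weight and caliper alone.

Things in the scene. Friction and masses are not known exactly. Their poses are not given: they have to be found in the camera images.
- rig: the whole bench set-up, bolted down (a blue machine vice with a handlebar in its jaws). Its origin is on the bench under the grip's axis, about its middle; its y axis runs along the handlebar from the vice to the free end, its x axis points from the grip to the lever's side, z up. The vice stands at y = -285 to -195 mm, x = -135 to 145 mm, up to 117 mm high.
- handlebar: the fixed steel handlebar, axis 110 mm above the bench along the rig's y axis (22 mm tube from y = -305 to 80 mm, black rubber grip of 33 mm diameter from y = -50 to 75 mm, aluminium bar-end to y = 89 mm) with the dark master cylinder clamped to it between y = -177 and -80 mm: clamp, bore, and a reservoir whose black lid is the highest point, 150 mm above the bench, x = 6 to 52 mm. Origin and axes are those of the rig. Not to be touched.
- grip_middle (a point): a point on the axis of the rubber grip, near its middle, 110 mm above the bench (rig axes)
- lever_pivot (a point): centre of the lever's upright pivot pin, 110 mm above the bench; in the rig frame at x = 42, y = -85 mm
- lever (a joint): angle of the brake lever about its upright pivot, rad: 0 = fully out (where its return spring keeps it), growing as the lever swings towards the grip; it comes up solid at 0.22, where about 24 mm is still left between lever and grip at the pressing place (49 mm when out). At the pressing place the spring needs about 3.5 N to start and 8 N just before the stop; beyond that it is rigid. Let go, it springs back out by itself.
- lever_press (a point): the place to press: on the outer face of the bright aluminium lever, 118 mm from the pivot (rig frame, lever out: x = 78, y = 27 mm), half-way up the blade (110 mm above the bench); it moves with the lever, about 26 mm from out to stop. Its x axis points out of that face, away from the grip (press along -x), its y axis runs along the lever towards the ball at its tip, z up. The face is flat for 20 mm to either side along y.
- blade: the outer half of the lever, the part to press: a bent aluminium blade 14 mm high (103 to 117 mm above the bench) and in all 13 mm thick, running from the pivot to an 18 mm ball at its tip, 160 mm from the pivot. Its origin is on the pivot; its axes are those of lever_press
- blade_back: the inner half of the same blade, facing the grip: fingers touch it only if they take hold of the lever or get between lever and grip. Origin as blade
- fluid_mid (a point): centre of a white brake-fluid bottle with red cap, 52 mm diameter, 98 mm tall, standing on the bench; leave alone
- loupe_mid (a point): centre of a black magnifying loupe, 42 mm diameter, 50 mm tall, standing on the bench; leave alone
- weight_mid (a point): centre of a spare steel bar-end weight, 38 mm diameter, 52 mm tall, standing on the bench; leave alone
- caliper_mid (a point): a dial caliper lying flat on the bench, about 60 by 200 mm and 16 mm high, long along its y axis; the point is near the middle of the beam; leave alone

How it is judged:
By the outcome, as a careful person would: the job done as asked, in the order asked, and still so for the second after the job is handed in, while the arm keeps its last pose, push and grip.
It also fails if it takes over 48 s, if anything falls off the work surface, if the arm or the gripper's body presses on something with over 40 N, if the wrist force passes 120 N, or if a joint passes its speed limit or range.

## Working session

There is one attempt and no reset: what is moved stays moved. The work goes in short steps, Python scripts to look and compute and a tool call to move; the robot and the scene stay as the last step left them, time stands still between calls to the robot, and variables do not carry over. Pictures are saved under pics/ and viewed, at most 10 in all, crops included, and the job is handed in when it is done.

Besides the shell and the picture viewer there is one more tool, called after "Request:" by a JSON object that holds its "name" and its "arguments". arm_command: Moves the arm, as the interface text tells. Its arguments: {"type":"object","properties":{"plan":{"type":"array","items":{"type":"object","properties":{"tx":{"type":"number"},"ty":{"type":"number"},"tz":{"type":"number"},"spin":{"type":"number"},"hand":{"type":"number"}}}}},"required":["plan"]}

```bash
mkdir -p pics; ls; python3 - <<'E'
from rig import sense, viewer, ctrl
import cv2, numpy as np
for n in ("scene","top"):
    im=viewer.read_camera(n); cv2.imwrite(f"pics/{n}0.png",im[:,:,::-1])
    p=viewer.camera_params(n); print(n,p)
s=sense(); print(s, ctrl.pinch_z)
E
```

```text
pics
scene {'mtx': array([[485.43135933,   0.        , 251.80782123],
       [  0.        , 485.43135933, 195.32100045],
       [  0.        ,   0.        ,   1.        ]]), 'k1': -0.0970776858198713, 'extrinsics': array([[-2.44682165e-01, -6.08807825e-01,  7.54641418e-01,
         1.31042681e+03],
       [ 9.69572065e-01, -1.59880617e-01,  1.85386619e-01,
         3.08929864e+02],
       [ 7.78771127e-03,  7.77040038e-01,  6.29402996e-01,
         7.36574782e+02],
       [ 0.00000000e+00,  0.00000000e+00,  0.00000000e+00,
         1.00000000e+00]])}
top {'mtx': array([[355.65191871,   0.        , 253.22849085],
       [  0.        , 355.65191871, 192.93532531],
       [  0.        ,   0.        ,   1.        ]]), 'k1': 0.02490782418694708, 'extrinsics': array([[ 1.96637063e-02,  9.95013121e-01, -9.77866426e-02,
         5.01314547e+02],
       [-9.99791658e-01,  1.90335073e-02, -7.37339914e-03,
         1.16797779e+02],
       [-5.47540611e-03,  9.79112579e-02,  9.95180087e-01,
         8.22376512e+02],
       [ 0.00000000e+00,  0.00000000e+00,  0.00000000e+00,
         1.00000000e+00]])}
{'time_s': 0.1, 'qpos': array([-1.31312004,  0.4777332 ,  0.02231736,  1.55628427, -0.01143983,
        1.10931073, -0.08310386]), 'qd': array([-0.00246276, -0.00045751, -0.00114915, -0.00076073, -0.00197033,
        0.00100145, -0.00010012]), 'joint_efforts': array([ 3.80001657e-03, -5.84088421e+01,  1.53991118e+00, -2.73311198e+01,
       -5.42155537e-02,  1.31964387e-02,  7.78739309e-05]), 'tcp_pos': array([241.25607696, 629.86028767, 221.79675502]), 'eef_rot': array([-5.71235473e-01, -3.08908400e+00,  2.51646759e-03]), 'ft_force': array([1.47016338, 0.69968479, 0.19666141]), 'wrist_torque': array([-0.00288435,  0.01442467,  0.00832605]), 'gripper_force': 0.0, 'width': 1.0051493461065972} -18.700000000000003
```

View pics/scene0.png

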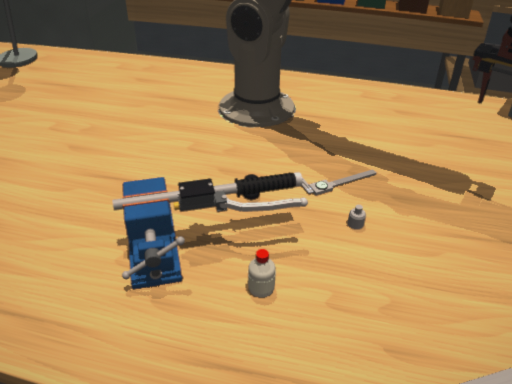

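View pics/top0.png

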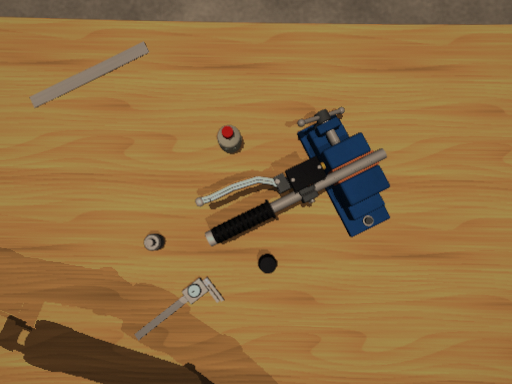

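The top view shows the bar running from (385,154) to the bar-end at (211,238). The lever ball is at (199,202), the bottle cap at (228,132), the weight at (153,242), the loupe at (267,263), and the caliper around (190,295). The lever faces away from the robot, and the bottle stands on the lever's outer side.

```bash
cat > h.py <<'E'
from rig import sense, viewer, ctrl
import cv2, numpy as np
from scipy.spatial.transform import Rotation as R
def ray(p,uv):
    K=p["mtx"];k=p["k1"];T=p["extrinsics"]
    m=cv2.undistortPoints(np.array([[uv]],float),K,np.array([k,0,0,0,0.]))[0,0]
    return T[:3,3],T[:3,:3]@np.array([m[0],-m[1],-1])
def onz(p,uv,z):
    o,d=ray(p,uv); return o+d*(z-o[2])/d[2]
def proj(p,X):
    T=p["extrinsics"];c=T[:3,:3].T@(np.array(X)-T[:3,3]);m=np.array([c[0],-c[1]])/-c[2]
    m=m*(1+p["k1"]*(m@m)); return p["mtx"][:2,:2]@m+p["mtx"][:2,2]
E
python3 - <<'E'
from h import *
im=cv2.imread("pics/top0.png"); p=viewer.camera_params("top")
g=cv2.cvtColor(im,cv2.COLOR_BGR2GRAY); hsv=cv2.cvtColor(im,cv2.COLOR_BGR2HSV)
roi=np.zeros_like(g); cv2.fillPoly(roi,[np.array([[205,232],[262,200],[285,212],[225,248]])],1)
ys,xs=np.where((g<45)&(roi>0))
pts=np.array([onz(p,(x,y),110)[:2] for x,y in zip(xs,ys)])
c=pts.mean(0);w,v=np.linalg.eigh(np.cov(pts.T));print("grip",len(xs),c,v[:,1],np.ptp((pts-c)@v[:,1]))
a=onz(p,(384.5,153.5),110)[:2];b=onz(p,(211,238),110)[:2];print("ends",a,b,np.linalg.norm(a-b))
e=(b-a)/np.linalg.norm(b-a);print("axis",e, "origin from ends",a+305*e,b-89*e)
for n,uv,z in(("ball",(199.5,202),110),("lid",(307,177),150),("cap",(228,132),98),("weight",(153,241),52),("loupe",(267,263),50)):
    q=onz(p,uv,z)[:2]; o=(a+305*e+b-89*e)/2; ex=np.array([e[1],-e[0]]); print(n,q,"rig",(q-o)@ex,(q-o)@e)
# scene
q=viewer.camera_params("scene")
for n,uv in(("ball",(304,202)),("end",(298,178)),("barend",(117,203))): print("scene",n,onz(q,uv,110))
cv2.imwrite("pics/crop.png",cv2.resize(im[110:270,140:400],None,fx=3,fy=3,interpolation=cv2.INTER_CUBIC))
s=sense();print(R.from_rotvec(s["eef_rot"]).as_matrix().round(3))
E
```

```text
grip 1114 [511.72413024 141.58135008] [-0.44569659  0.89518409] 128.96405622413516
ends [ 656.54977674 -141.89813908] [479.715267   204.23129526] 388.6849999064801
axis [-0.45495584  0.890514  ] origin from ends [517.78824623 129.70863119] [520.20633655 124.97554919]
ball [550.9614143  229.59444369] rig 74.98480411956217 76.51488810248051
lid [599.84479929  19.94367354] rig 23.13430110310013 -132.42183937733932
cap [698.86540666 177.15484038] rig 182.83767644697195 -37.473097587341165
weight [469.26425591 335.53988368] rig 50.43283713894196 208.0293848744601
loupe [427.26531623  90.1190093 ] rig -98.62346615666668 8.586322917125523
scene ball [553.17457633 231.67549194 110.        ]
scene end [476.57500601 205.96925839 110.        ]
scene barend [ 652.23401161 -132.967559    110.        ]
[[-0.934  0.358 -0.   ]
 [ 0.358  0.934 -0.002]
 [-0.    -0.002 -1.   ]]
```

View pics/crop.png

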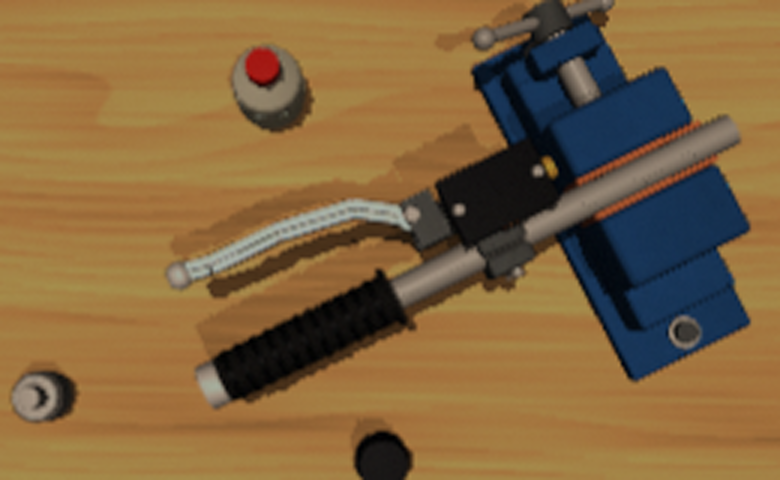

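The crop shows the blade running from about (350,208) to the ball at (178,273), with its outer face up-left. The bottle is well off to the side. I put the rig origin at about (518,129) with axis y ≈ (-0.45,0.893), so the press point is at about (575,188). I'll spin so that tool y lies along rig x, shut the fingers, and travel high.

Request:
{"name": "arm_command", "arguments": {"plan": [{"spin": 0.184,"hand": 255},{"spin": 0.184,"hand": 255},{"spin": 0.184,"hand": 255},{"spin": 0.184,"hand": 255},{"hand": 255}]}}

```text
$.plan[0]: bad value
```

```bash
cat >> h.py <<'E'
O=np.array([518.,129.]);EY=np.array([-.45,.893]);EX=np.array([.893,.45])
def st():
    s=sense();M=R.from_rotvec(s["eef_rot"]).as_matrix();d=s["tcp_pos"][:2]-O
    print("t",round(s["time_s"],2),"rig",np.round([d@EX,d@EY,s["tcp_pos"][2]],1),"tooly",M[:,1].round(3),"f_rig",np.round([s["ft_force"][:2]@EX,s["ft_force"][:2]@EY,s["ft_force"][2]],1),"w",round(s["width"],2),"q7",round(s["qpos"][6],2))
E
python3 -c "from h import *;st()"
```

```text
t 0.1 rig [-21.7 571.8 221.8] tooly [ 0.358  0.934 -0.002] f_rig [ 1.6 -0.   0.2] w 1.01 q7 -0.08
```

Request:
{"name": "arm_command", "arguments": {"plan": [{"tx": 0,"ty": 0,"tz": 0,"spin": 0.184,"hand": 255},{"tx": 0,"ty": 0,"tz": 0,"spin": 0.184,"hand": 255},{"tx": 0,"ty": 0,"tz": 0,"spin": 0.184,"hand": 255},{"tx": 0,"ty": 0,"tz": 0,"spin": 0.184,"hand": 255},{"tx": 0,"ty": 0,"tz": 0,"spin": 0,"hand": 255}]}}

```text
time_s: 0.72
tcp_pos: [241.2, 630.1, 222.2]
eef_rot: [1.642, 2.678, -0.001]
ft_force: [-0.1, -0.2, -0.0]
width: 0.472
gripper_force: 0.0
```

```bash
python3 -c "from h import *;st()"
```

```text
t 0.72 rig [-21.7 572.1 222.2] tooly [ 0.891  0.454 -0.   ] f_rig [-0.2 -0.1 -0. ] w 0.47 q7 -0.75
```

Request:
{"name": "arm_command", "arguments": {"plan": [{"tx": -5,"ty": 2,"tz": 0,"spin": 0,"hand": 255},{"tx": -5,"ty": 2,"tz": 0,"spin": 0,"hand": 255},{"tx": -5,"ty": 2,"tz": 0,"spin": 0,"hand": 255},{"tx": -5,"ty": 2,"tz": 0,"spin": 0,"hand": 255},{"tx": -5,"ty": 2,"tz": 0,"spin": 0,"hand": 255}]}}

```text
time_s: 1.35
tcp_pos: [444.7, 451.2, 222.6]
eef_rot: [-1.638, -2.681, 0.0]
ft_force: [-0.6, -0.4, 0.1]
width: 0.006
gripper_force: 0.0
```

Request:
{"name": "arm_command", "arguments": {"plan": [{"tx": -5,"ty": 1,"tz": 0,"spin": 0,"hand": 255},{"tx": -5,"ty": 1,"tz": 0,"spin": 0,"hand": 255},{"tx": -5,"ty": 1,"tz": 0,"spin": 0,"hand": 255},{"tx": -5,"ty": 1,"tz": 0,"spin": 0,"hand": 255},{"tx": -5,"ty": 0,"tz": 0,"spin": 0,"hand": 255}]}}

```text
time_s: 1.98
tcp_pos: [593.3, 246.3, 222.4]
eef_rot: [1.638, 2.681, -0.0]
ft_force: [1.0, 0.9, -0.0]
width: 0.004
gripper_force: 0.0
```

```bash
python3 -c "from h import *;st()"
```

```text
t 1.98 rig [120.   70.9 222.4] tooly [ 0.89   0.456 -0.   ] f_rig [ 1.3  0.4 -0. ] w 0.0 q7 0.11
```

Request:
{"name": "arm_command", "arguments": {"plan": [{"tx": -2.2,"ty": 0.2,"tz": 0,"spin": 0,"hand": 255},{"tx": -2,"ty": 0.2,"tz": 2,"spin": 0,"hand": 255},{"tx": 0,"ty": 0,"tz": 2,"spin": 0,"hand": 255},{"tx": 0,"ty": 0,"tz": 2,"spin": 0,"hand": 255},{"tx": 0,"ty": 0,"tz": 0,"spin": 0,"hand": 255}]}}

```text
time_s: 2.6
tcp_pos: [613.2, 212.8, 160.7]
eef_rot: [-1.639, -2.677, 0.004]
ft_force: [-0.4, -0.4, 0.5]
width: 0.011
gripper_force: 0.0
```

```bash
python3 - <<'E'
from h import *
st()
P={n:viewer.camera_params(n) for n in("wrist","scene")}
a=viewer.read_camera("wrist");b=viewer.read_camera("scene")
w=np.hstack([cv2.resize(a,(400,300)),cv2.resize(b[150:315,120:340],(400,300))])
cv2.imwrite("pics/w1.png",w[:,:,::-1]); cv2.imwrite("pics/wr1.png",a[:,:,::-1])
for n,(x,y,z) in dict(press=(78,27,110),ball=(75,77,119),gripend=(0,75,110),pivot=(42,-85,117)).items():
    X=[*(O+x*EX+y*EY),z]; print(n,proj(P["wrist"],X)*400/512)
print(P["wrist"])
E
```

```text
t 2.6 rig [122.8  32.  160.7] tooly [ 0.891  0.454 -0.004] f_rig [-0.5 -0.1  0.5] w 0.01 q7 0.19
press [155.26751686 176.96182329]
ball [146.60178045 125.75244393]
gripend [ 62.88561251 125.6636465 ]
pivot [124.60759705 279.97963383]
{'mtx': array([[312.77300951,   0.        , 257.39242107],
       [  0.        , 312.77300951, 200.05543681],
       [  0.        ,   0.        ,   1.        ]]), 'k1': 0.029398155428653223, 'extrinsics': array([[ 8.91753150e-01, -4.33685687e-01, -1.29201565e-01,
         5.75773065e+02],
       [ 4.52494520e-01,  8.51424706e-01,  2.65188009e-01,
         2.85079241e+02],
       [-5.00283947e-03, -2.94945242e-01,  9.55501060e-01,
         3.23466842e+02],
       [ 0.00000000e+00,  0.00000000e+00,  0.00000000e+00,
         1.00000000e+00]])}
```

View pics/w1.png

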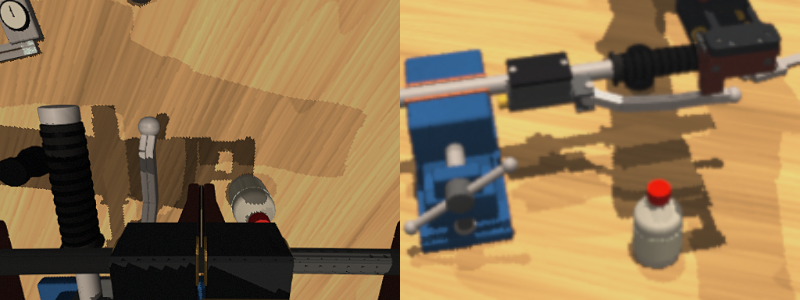

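The wrist view shows the ball at (148,126), where I predicted (147,126). The blade is left of the fingers at x≈150 and the fingers at x≈200, with clear space between them and the bottle further right. Going down.

Request:
{"name": "arm_command", "arguments": {"plan": [{"tx": -0.2,"ty": 0,"tz": 1.6,"spin": 0,"hand": 255},{"tx": -0.2,"ty": 0,"tz": 1.6,"spin": 0,"hand": 255},{"tx": 0,"ty": 0,"tz": 1.6,"spin": 0,"hand": 255},{"tx": 0,"ty": 0,"tz": 1.6,"spin": 0,"hand": 255},{"tx": 0,"ty": 0,"tz": 0,"spin": 0,"hand": 255}]}}

```text
time_s: 3.32
tcp_pos: [615.5, 208.1, 96.7]
eef_rot: [-1.643, -2.675, 0.004]
ft_force: [0.6, -0.3, -0.1]
width: 0.007
gripper_force: 0.0
```

Request:
{"name": "arm_command", "arguments": {"plan": [{"tx": 0,"ty": -0.5,"tz": 0,"spin": 0,"hand": 255},{"tx": 0,"ty": -0.5,"tz": 0,"spin": 0,"hand": 255},{"tx": 0,"ty": -0.5,"tz": 0,"spin": 0,"hand": 255},{"tx": 0,"ty": -0.3,"tz": 0,"spin": 0,"hand": 255},{"tx": 0,"ty": 0,"tz": 0,"spin": 0,"hand": 255}]}}

```text
time_s: 3.95
tcp_pos: [600.5, 200.2, 98.9]
eef_rot: [1.645, 2.677, 0.0]
ft_force: [-0.6, 0.2, 0.3]
width: 0.009
gripper_force: 0.0
```

```bash
python3 - <<'E'
from h import *
st()
a=viewer.read_camera("wrist");b=viewer.read_camera("scene")
w=np.hstack([cv2.resize(a[100:292,128:384],(400,300)),cv2.resize(b[150:255,200:340],(400,300))])
cv2.imwrite("pics/w2.png",w[:,:,::-1])
E
```

```text
t 3.95 rig [105.7  26.5  98.9] tooly [0.892 0.452 0.   ] f_rig [-0.4  0.5  0.3] w 0.01 q7 0.22
```

View pics/w2.png

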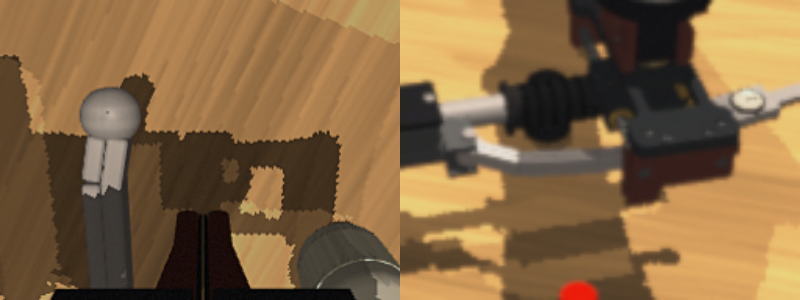

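The wrist crop shows the shut fingers at x≈205, the blade at x≈110 and the ball at (110,115), with a clear gap between. The fingers taper at the tip, so I'll go about 8 mm lower before advancing.

Request:
{"name": "arm_command", "arguments": {"plan": [{"tx": 0,"ty": -0.2,"tz": 0.4,"spin": 0,"hand": 255},{"tx": 0,"ty": -0.2,"tz": 0.4,"spin": 0,"hand": 255},{"tx": 0,"ty": -0.2,"tz": 0,"spin": 0,"hand": 255},{"tx": 0,"ty": -0.2,"tz": 0,"spin": 0,"hand": 255},{"tx": 0,"ty": -0.2,"tz": 0,"spin": 0,"hand": 255}]}}

```text
time_s: 4.68
tcp_pos: [591.7, 195.7, 90.8]
eef_rot: [1.645, 2.677, 0.0]
ft_force: [-0.2, -0.0, -0.9]
width: 0.006
gripper_force: 0.0
```

```bash
python3 -c "from h import *;st()"
```

```text
t 4.67 rig [95.8 26.4 90.8] tooly [0.892 0.452 0.   ] f_rig [-0.2  0.  -0.9] w 0.01 q7 0.22
```

Request:
{"name": "arm_command", "arguments": {"plan": [{"tx": 0,"ty": -0.2,"tz": 0,"spin": 0,"hand": 255},{"tx": 0,"ty": -0.2,"tz": 0,"spin": 0,"hand": 255},{"tx": 0,"ty": -0.2,"tz": 0,"spin": 0,"hand": 255},{"tx": 0,"ty": -0.2,"tz": 0,"spin": 0,"hand": 255},{"tx": 0,"ty": 0,"tz": 0,"spin": 0,"hand": 255}]}}

```text
time_s: 5.3
tcp_pos: [585.3, 192.9, 91.0]
eef_rot: [1.643, 2.676, 0.003]
ft_force: [3.8, 2.7, -2.7]
width: 0.005
gripper_force: 2.1
```

```bash
python3 -c "from h import *;st()"
```

```text
t 5.3 rig [88.8 26.8 91. ] tooly [0.892 0.452 0.002] f_rig [ 4.6  0.7 -2.7] w 0.0 q7 0.22
```

Request:
{"name": "arm_command", "arguments": {"plan": [{"tx": 0.04,"ty": -0.2,"tz": 0,"spin": 0,"hand": 255},{"tx": 0.04,"ty": -0.2,"tz": 0,"spin": 0,"hand": 255},{"tx": 0.04,"ty": -0.2,"tz": 0,"spin": 0,"hand": 255},{"tx": 0.04,"ty": -0.2,"tz": 0,"spin": 0,"hand": 255},{"tx": 0.04,"ty": -0.2,"tz": 0,"spin": 0,"hand": 255}]}}

```text
time_s: 5.92
tcp_pos: [575.9, 191.1, 91.1]
eef_rot: [1.642, 2.677, 0.005]
ft_force: [5.0, 5.7, -4.3]
width: 0.006
gripper_force: 3.6
```

```bash
python3 -c "from h import *;st()"
```

```text
t 5.92 rig [79.6 29.4 91.1] tooly [0.892 0.453 0.003] f_rig [ 7.   2.9 -4.3] w 0.01 q7 0.22
```

Request:
{"name": "arm_command", "arguments": {"plan": [{"tx": 0.04,"ty": -0.2,"tz": 0,"spin": 0,"hand": 255},{"tx": 0.04,"ty": -0.2,"tz": 0,"spin": 0,"hand": 255},{"tx": 0.04,"ty": -0.2,"tz": 0,"spin": 0,"hand": 255},{"tx": 0.04,"ty": -0.2,"tz": 0,"spin": 0,"hand": 255},{"tx": 0,"ty": 0,"tz": 0,"spin": 0,"hand": 255}]}}

```text
time_s: 6.55
tcp_pos: [568.3, 189.2, 91.1]
eef_rot: [1.642, 2.676, 0.006]
ft_force: [6.4, 4.9, -4.7]
width: 0.006
gripper_force: 4.1
```

```bash
python3 -c "from h import *;st()"
```

```text
t 6.55 rig [72.  31.1 91.1] tooly [0.891 0.453 0.004] f_rig [ 7.9  1.5 -4.7] w 0.01 q7 0.22
```

Request:
{"name": "arm_command", "arguments": {"plan": [{"tx": 0.02,"ty": -0.2,"tz": 0,"spin": 0,"hand": 255},{"tx": 0.02,"ty": -0.2,"tz": 0,"spin": 0,"hand": 255},{"tx": 0.02,"ty": -0.2,"tz": 0,"spin": 0,"hand": 255},{"tx": 0,"ty": -0.1,"tz": 0,"spin": 0,"hand": 255},{"tx": 0,"ty": 0,"tz": 0,"spin": 0,"hand": 255}]}}

```text
time_s: 7.18
tcp_pos: [563.8, 187.7, 91.3]
eef_rot: [1.64, 2.674, 0.012]
ft_force: [12.1, 8.4, -11.2]
width: 0.002
gripper_force: 7.0
```

```bash
python3 -c "from h import *;st()"
```

```text
t 7.17 rig [67.4 31.8 91.3] tooly [0.891 0.454 0.009] f_rig [ 14.5   2.  -11.2] w 0.0 q7 0.22
```

Request:
{"name": "arm_command", "arguments": {"plan": [{"tx": 0,"ty": -0.1,"tz": 0,"spin": 0,"hand": 255},{"tx": 0,"ty": -0.1,"tz": 0,"spin": 0,"hand": 255},{"tx": 0,"ty": 0,"tz": 0,"spin": 0,"hand": 255}]}}

```text
time_s: 7.55
tcp_pos: [563.7, 187.7, 91.8]
eef_rot: [1.638, 2.673, 0.016]
ft_force: [16.4, 9.7, -12.2]
width: 0.005
gripper_force: 9.2
```

```bash
python3 -c "from h import *;st()"
```

```text
t 7.55 rig [67.3 31.8 91.8] tooly [0.891 0.454 0.012] f_rig [ 19.    1.3 -12.2] w 0.01 q7 0.22
```

```bash
python3 - <<'E'
from h import *
a=viewer.read_camera("wrist");p=viewer.camera_params("wrist")
cv2.imwrite("pics/w3.png",cv2.resize(a[80:272,80:336],(800,600))[:,:,::-1])
for th in(0,.22):
    v=np.array([75-42+0,77+85.]); c,s=np.cos(th),np.sin(th)
    x,y=42+c*v[0]-s*v[1],-85+s*v[0]+c*v[1]
    print(th,(proj(p,[*(O+x*EX+y*EY),110])-80)*3.125)
E
```

```text
0 [617.24881125 322.69841979]
0.22 [378.10504872 301.4947339 ]
```

View pics/w3.png

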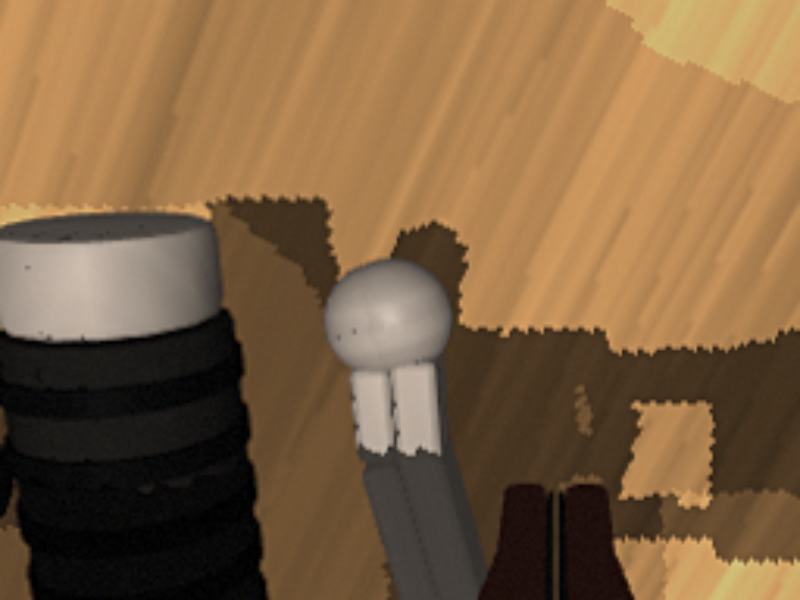

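The wrist view shows the ball at (388,315), against a predicted (378,301) for the stop and (617,323) for fully out. The force rose with no further travel, so the lever is solid. Now I'll let it all the way back out.

Request:
{"name": "arm_command", "arguments": {"plan": [{"tx": 0,"ty": 0.3,"tz": 0,"spin": 0,"hand": 255},{"tx": 0,"ty": 0.3,"tz": 0,"spin": 0,"hand": 255},{"tx": -0.1,"ty": 0.3,"tz": 0,"spin": 0,"hand": 255},{"tx": -0.1,"ty": 0.4,"tz": 0,"spin": 0,"hand": 255},{"tx": -0.1,"ty": 0.4,"tz": 0,"spin": 0,"hand": 255}]}}

```text
time_s: 8.22
tcp_pos: [576.5, 191.4, 91.4]
eef_rot: [1.642, 2.677, 0.007]
ft_force: [4.3, 5.7, 0.0]
width: 0.002
gripper_force: 3.5
```

Request:
{"name": "arm_command", "arguments": {"plan": [{"tx": -0.1,"ty": 0.4,"tz": 0,"spin": 0,"hand": 255},{"tx": -0.1,"ty": 0.4,"tz": 0,"spin": 0,"hand": 255},{"tx": 0,"ty": 0.4,"tz": 0,"spin": 0,"hand": 255},{"tx": 0,"ty": 0.5,"tz": 0,"spin": 0,"hand": 255},{"tx": 0,"ty": 0.3,"tz": 0,"spin": 0,"hand": 255}]}}

```text
time_s: 8.85
tcp_pos: [593.4, 195.3, 90.3]
eef_rot: [-1.645, -2.676, 0.002]
ft_force: [-0.5, -0.2, 0.4]
width: 0.009
gripper_force: 0.0
```

Request:
{"name": "arm_command", "arguments": {"plan": [{"tx": 0,"ty": 0,"tz": 0,"spin": 0,"hand": 255},{"tx": 0,"ty": 0,"tz": 0,"spin": 0,"hand": 255}]}}

```text
time_s: 9.1
tcp_pos: [593.5, 195.6, 90.5]
eef_rot: [-1.645, -2.676, 0.001]
ft_force: [-0.2, 1.4, -0.8]
width: 0.006
gripper_force: 0.0
```

```bash
python3 - <<'E'
from h import *
st()
p=viewer.camera_params("wrist");a=viewer.read_camera("wrist")
cv2.imwrite("pics/w4.png",cv2.resize(a[80:272,80:336],(800,600))[:,:,::-1])
print((proj(p,[*(O+75*EX+77*EY),110])-80)*3.125)
E
```

```text
t 9.1 rig [97.4 25.5 90.5] tooly [ 0.892  0.452 -0.001] f_rig [ 0.5  1.3 -0.8] w 0.01 q7 0.22
[413.54327964 283.20838402]
```

View pics/w4.png

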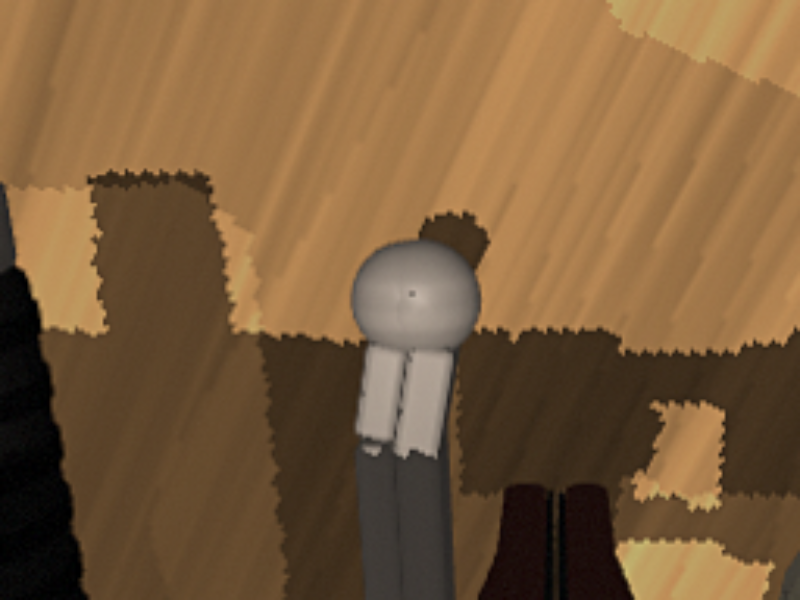

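The ball is at (416,296), against a predicted (414,283) for fully out. Contact is broken and the force is zero. Now the second press.

Request:
{"name": "arm_command", "arguments": {"plan": [{"tx": 0,"ty": -0.2,"tz": 0,"spin": 0,"hand": 255},{"tx": 0,"ty": -0.2,"tz": 0,"spin": 0,"hand": 255},{"tx": 0.02,"ty": -0.2,"tz": 0,"spin": 0,"hand": 255},{"tx": 0.04,"ty": -0.2,"tz": 0,"spin": 0,"hand": 255},{"tx": 0.04,"ty": -0.2,"tz": 0,"spin": 0,"hand": 255}]}}

```text
time_s: 9.78
tcp_pos: [585.5, 192.7, 91.0]
eef_rot: [1.643, 2.675, 0.003]
ft_force: [4.1, 1.9, -2.4]
width: 0.005
gripper_force: 1.9
```

Request:
{"name": "arm_command", "arguments": {"plan": [{"tx": 0.04,"ty": -0.2,"tz": 0,"spin": 0,"hand": 255},{"tx": 0.04,"ty": -0.2,"tz": 0,"spin": 0,"hand": 255},{"tx": 0.04,"ty": -0.2,"tz": 0,"spin": 0,"hand": 255},{"tx": 0.04,"ty": -0.2,"tz": 0,"spin": 0,"hand": 255},{"tx": 0.04,"ty": -0.2,"tz": 0,"spin": 0,"hand": 255}]}}

```text
time_s: 10.4
tcp_pos: [575.7, 190.9, 91.1]
eef_rot: [1.643, 2.676, 0.005]
ft_force: [6.4, 4.3, -2.2]
width: 0.005
gripper_force: 3.4
```

Request:
{"name": "arm_command", "arguments": {"plan": [{"tx": 0.04,"ty": -0.2,"tz": 0,"spin": 0,"hand": 255},{"tx": 0.04,"ty": -0.2,"tz": 0,"spin": 0,"hand": 255},{"tx": 0.04,"ty": -0.2,"tz": 0,"spin": 0,"hand": 255},{"tx": 0.04,"ty": -0.2,"tz": 0,"spin": 0,"hand": 255},{"tx": 0,"ty": -0.2,"tz": 0,"spin": 0,"hand": 255}]}}

```text
time_s: 11.02
tcp_pos: [566.6, 188.4, 91.1]
eef_rot: [1.642, 2.676, 0.006]
ft_force: [7.6, 6.0, -5.5]
width: 0.004
gripper_force: 4.4
```

```bash
python3 -c "from h import *;st()"
```

```text
t 11.03 rig [70.1 31.2 91.1] tooly [0.891 0.453 0.005] f_rig [ 9.5  2.  -5.5] w 0.0 q7 0.22
```

Request:
{"name": "arm_command", "arguments": {"plan": [{"tx": 0,"ty": -0.2,"tz": 0,"spin": 0,"hand": 255},{"tx": 0,"ty": -0.2,"tz": 0,"spin": 0,"hand": 255},{"tx": 0,"ty": -0.1,"tz": 0,"spin": 0,"hand": 255},{"tx": 0,"ty": -0.1,"tz": 0,"spin": 0,"hand": 255},{"tx": 0,"ty": 0,"tz": 0,"spin": 0,"hand": 255}]}}

```text
time_s: 11.65
tcp_pos: [563.9, 187.6, 91.6]
eef_rot: [1.639, 2.674, 0.014]
ft_force: [14.2, 7.8, -11.1]
width: 0.006
gripper_force: 8.3
```

```bash
python3 -c "from h import *;st()"
```

```text
t 11.65 rig [67.3 31.7 91.6] tooly [0.891 0.454 0.011] f_rig [ 16.2   0.5 -11.1] w 0.01 q7 0.22
```

Request:
{"name": "arm_command", "arguments": {"plan": [{"tx": 0,"ty": -0.1,"tz": 0,"spin": 0,"hand": 255},{"tx": 0,"ty": -0.1,"tz": 0,"spin": 0,"hand": 255},{"tx": 0,"ty": -0.1,"tz": 0,"spin": 0,"hand": 255},{"tx": 0,"ty": 0,"tz": 0,"spin": 0,"hand": 255},{"tx": 0,"ty": 0,"tz": 0,"spin": 0,"hand": 255}]}}

```text
time_s: 12.28
tcp_pos: [563.7, 187.6, 92.2]
eef_rot: [1.636, 2.672, 0.021]
ft_force: [20.7, 11.5, -15.1]
width: 0.003
gripper_force: 12.5
```

Request:
{"name": "arm_command", "arguments": {"plan": [{"tx": 0,"ty": 0,"tz": 0,"spin": 0,"hand": 255},{"tx": 0,"ty": 0,"tz": 0,"spin": 0,"hand": 255},{"tx": 0,"ty": 0,"tz": 0,"spin": 0,"hand": 255},{"tx": 0,"ty": 0,"tz": 0,"spin": 0,"hand": 255},{"tx": 0,"ty": 0,"tz": 0,"spin": 0,"hand": 255}]}}

```text
time_s: 12.9
tcp_pos: [563.7, 187.6, 92.2]
eef_rot: [1.636, 2.672, 0.021]
ft_force: [20.4, 11.0, -16.3]
width: 0.004
gripper_force: 12.5
```

```bash
python3 - <<'E'
from h import *
st()
a=viewer.read_camera("wrist");b=viewer.read_camera("scene")
w=np.hstack([cv2.resize(a[80:272,80:336],(400,300)),cv2.resize(b[150:315,120:340],(400,300))])
cv2.imwrite("pics/w5.png",w[:,:,::-1])
E
```

```text
t 12.9 rig [67.1 31.8 92.2] tooly [0.891 0.454 0.016] f_rig [ 23.2   0.7 -16.3] w 0.0 q7 0.22
```

View pics/w5.png

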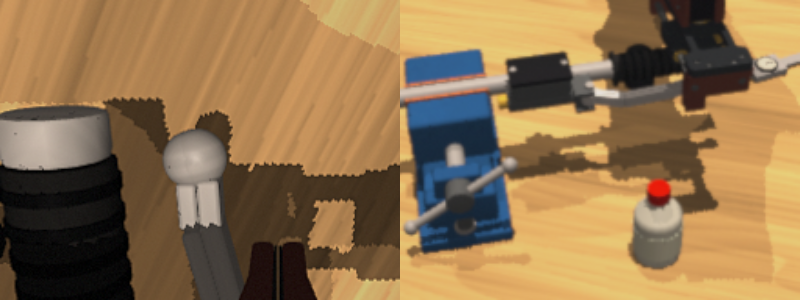

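The ball is at (194,157), the same place as at the first stop. The fingers are on the outer face with a steady 23 N, and the bottle is still standing where it was. Handing in.

```bash
python3 -c "from rig import ctrl;print(ctrl.job_done())"
```

```text
the job is handed in; nothing more can be done
None
```

The lever was pressed in solid, let fully out once, then pressed in solid again, and the job was handed in at about 13 s with the arm still holding it at a steady 23 N; the judge's verdict wasn't shown.

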